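Turn a grooved block over in the bench vise

ROBOT

A 6-joint arm with a two-finger parallel gripper is mounted at the origin on the work surface. World frame = base frame: x ahead of the robot, y to its left, z up, the work surface at z = 0. Lengths are in mm, angles in rad, forces in N, time in s.
With the tool pointing down it reaches from about 300 to 775 mm from the base axis. Payload 14.6 kg.
Tool frame: the origin (TCP) lies between the finger pads; the fingertips stand manip.nose_length ahead of it and the grasp point (between the pads) lies 11 mm behind it (manip.nose_length is the distance from the TCP to the fingertips, in mm); z points along the fingers, y is the line along which they close (so a half turn about z gives the same grasp; the last joint's range is limited). The gripper opens to 94 mm and grips with 3 to 60 N. Pads are 16 mm wide; open, the fingers measure 119 mm over their backs; the gripper's body (75 mm by 177 mm) begins 78 mm behind the grasp point.
Start: joints at [-1.393, 0.3, 1.521, -0, 1.321, -0.067], TCP at [133.293, -533.594, 213.446] pointing down, gripper open.
Joint ranges: [-3.03, 3.03], [-0.79, 2.21], [0.23, 2.52], [-1.04, 4.18], [0, 3.07], [-2.55, 2.55]. Speed limits (rad/s): [2.22, 2.22, 2.57, 3.14, 3.14, 3.14].

INTERFACE

Orientations are given as [roll, pitch, yaw] about the fixed x, y, z axes, in that order (R = Rz(yaw) Ry(pitch) Rx(roll)).
In Python, from cell import manip, cams, job gives the robot as it stands.
- The arm moves only by the tool jog_arm, never from a script. Its argument "commands" is a list of rows, each an object of numbers: "dx", "dy", "dz": the shift along the tool's x, y, z each as a share of 40 mm, from -1 to 1; "ax", "ay", "az": the turn, a rotation vector about the tool's x, y, z each as a share of 10 degrees, from -1 to 1; "gripper": the closure, from 0 (fully open) to 1 (shut). A call has 1 to 10 rows; each row shifts and turns the commanded pose from where the row before left it, along the tool's axes as they then stand; what a row does not reach is not made up. A row lasts 1/8 s, in which the tool goes at most 62.5 mm and 10.7 degrees, less where a joint would pass 70% of its speed; a pose out of reach is approached as far as the arm can. A call with a number of a shift or a turn outside -1 to 1 is refused whole. A call with a gripper value outside its range is refused whole. The fingers move at their own pace and stop on an object; "squeeze" is the grip in N (left out, the last holds). Time passes only in rows, so rows that do not move let the fingers close. It gives the time, the measured TCP pose, the force, the opening and the grip force at its end, in the units of the state.
- manip.read_state(): the state, without advancing time (a new reading comes with each control period).
- cams.camera(name): name is "scene" or "side" or "wrist"; returns a dict with "image" (480x640x3 uint8, red, green, blue), "fx", "fy", "cx", "cy" (pixels), "world_to_cam" (4x4, takes a point from world to camera coordinates). Camera axes: x right, y down, z forward; pixel columns grow to the right and rows downward; lengths in mm; the calibration is good to about 2 mm. A picture is of the moment at which its call begins. There is no depth.
- job.sign_off(): hands the job in; it is judged then, once.
The state is a dict: "clock": time; "joints": joint angles; "qd": joint speeds; "effort": joint torques, N m; "eef_pos": TCP position; "eef_rot": TCP orientation; "wrist_force": force on the tool from outside, world axes, zero at the start; "moment": the same for the moment, N m; "finger_gap": finger opening in mm; "finger_force": force on a finger pad.
Only numpy, scipy, OpenCV 4.12 (cv2) and the standard library are available. Lean on these libraries where they do the work, as an engineer would, in place of code of your own. Each camera call takes 0.05 s, during which the arm holds its last target. There are 200 camera calls.

TASK

The aluminium block in the slide-jaw vise has to be clamped the other way up for the next cut: slide the jaw open, take the block out and roll it over so that its grooved side, which now faces the fixed jaw, faces up. Set it back down flat on the vise bed, lengthwise the same way and roughly centred across the jaws, and push the jaw home so that the block sits snug between both jaws. Leave the other things on the bench alone.

Things in the scene. Friction and masses are not known exactly. Their poses are not given: they have to be found in the camera images.
- vise: Low blue vise fixed to the bench. Origin on the bench under the working area; z up, x along the jaw width, jaws close along y. A bar 44 mm wide (y -142 to +58) has the flat bed on top, 40 mm above the bench. Foot plate 110 mm (x), y -95 to +55, up to 15 mm high. Fixed jaw at +y: face at y = +28 mm, 44 mm wide, 30 mm thick, top 58 mm above the bench.
- vise_bed (a point): Point on the vise bed, 40 mm above the bench, over the vise's origin (vise axes): a 56 mm wide part clamped against the fixed jaw is centred over it.
- jaw (a joint): Sliding jaw of the vise (44 mm wide in vise x, 28 mm thick, top 58 mm above the bench): travel in m from 0 to 0.050, grows as the jaw slides away from the fixed jaw, along the vise's -y. Clear opening between the jaw faces = 40 mm + travel. It stays where it is left; sliding it takes about 4 N.
- jaw_handle (a point): Grip point of the sliding jaw's handle: upright black paddle, 40 mm wide (vise x), 14 mm thick (vise y), top 95 mm above the bench; the point is on its mid-plane, 80 mm above the bench. It moves with the jaw, 113 mm behind (vise -y) the sliding jaw's face, on a low bar with its top 50.5 mm above the bench.
- block: Aluminium block, 0.33 kg, 60 mm (its x) by 40 (y) by 56 (z); a groove 14 mm wide, 9 mm deep runs its full length (x) along the middle of its +y side. Origin: centre of its first underside. At the start it stands on the bed, 56 mm tall, axes parallel to the vise's, groove towards the fixed jaw, its ends about 8 mm past the jaws on both sides.
- block_center (a point): Centre of the block (block axes).
- block_groove (a point): Middle of the block's grooved side, in the plane of that side (over the open groove), 20 mm from the block's centre along block y.
- mug: White mug, 76 mm across, 90 mm tall, origin centre of its underside. Bystander.
- screwdriver: Screwdriver lying on the bench. Bystander.
- parts_bin: Open white plastic bin, 160 x 110 x 50 mm, with one divider, origin centre of its underside. Bystander.
Mind the look-alikes: they are no part of the job. Of the things that look like the vise, the largest one is meant.

How it is judged:
By the outcome, as a careful person would: the job done as asked, in the order asked, and still so for the second after the job is handed in, with the robot touching nothing.
It also fails if it takes over 61 s, if anything falls off the work surface, if the arm or the gripper's body presses on something with over 40 N, if the wrist force passes 120 N, or if a joint passes its speed limit or range.

## Working session

There is one attempt and no reset: what is moved stays moved. The work goes in short steps, Python scripts to look and compute and a tool call to move; the robot and the scene stay as the last step left them, time stands still between calls to the robot, and variables do not carry over. Pictures are saved under pics/ and viewed, at most 10 in all, crops included, and the job is handed in when it is done.

Besides the shell and the picture viewer there is one more tool, called as name([rows], argument=value, ...), one row to a line, values as JSON. jog_arm: Moves the arm, as the interface text tells. Shift numbers are shares of 40 mm and turn numbers shares of 10 degrees, none past 1 either way. Its arguments: {"type":"object","properties":{"commands":{"type":"array"},"squeeze":{"type":"number"}},"required":["commands"]}

```bash
mkdir -p pics; ls
python3 - <<'E'
from cell import manip,cams
import cv2,numpy as np
print(manip.nose_length); s=manip.read_state(); print(s)
for n in("scene","side"):
    c=cams.camera(n); cv2.imwrite(f"pics/{n}0.png",c["image"][:,:,::-1]); print(n,c["fx"],c["cx"],c["cy"],np.round(c["world_to_cam"],3).tolist())
E
```

```text
pics
8.0
{'clock': 0.0, 'joints': array([-1.39262682e+00,  3.00517044e-01,  1.52155709e+00, -1.27408770e-05,
        1.32069574e+00, -6.65930353e-02]), 'qd': array([ 0.0016577 ,  0.0012206 , -0.00192566, -0.00191506, -0.00157389,
       -0.00095006]), 'effort': array([ 2.63037065e-03, -5.31800687e+01, -3.52735198e+01,  7.09642796e-02,
        2.43620243e-02, -8.86244379e-05]), 'eef_pos': array([ 133.23373736, -533.36758287,  212.87126855]), 'eef_rot': array([-3.14041721e+00, -6.60238504e-05,  2.44765659e-01]), 'wrist_force': array([-0.14604642,  0.30607813,  0.3497754 ]), 'moment': array([0.02955923, 0.05491813, 0.03096907]), 'finger_force': 0.0, 'finger_gap': 93.71016572995562}
scene 495.0842320949312 318.7542613753867 248.13337210201283 [[0.879, 0.477, 0.005, -505.66], [0.3, -0.546, -0.782, -86.503], [-0.37, 0.689, -0.623, 1436.753], [0.0, 0.0, 0.0, 1.0]]
side 536.9895833062751 317.5198339737253 236.17795786792524 [[0.99, -0.138, 0.017, -586.02], [-0.077, -0.648, -0.758, 101.51], [0.115, 0.749, -0.652, 1037.341], [0.0, 0.0, 0.0, 1.0]]
```

View pics/scene0.png

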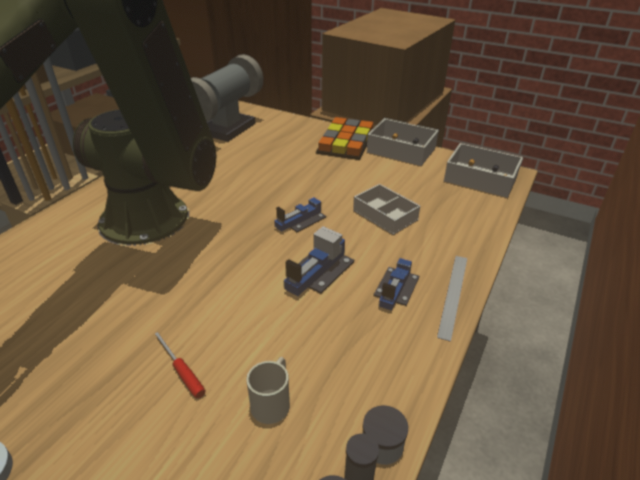

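View pics/side0.png

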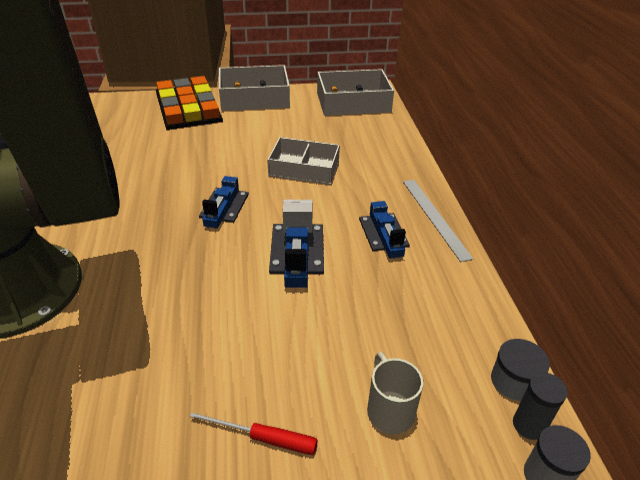

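Candidates in the scene view are the small vise at (300,213), the one with the block at (318,262), and the small vise at (397,283). In the side view they are at (225,203), (297,245) and (385,230). I choose the middle one: it is the largest and it holds the block. Next is the close crop.

Run:
```python
import cv2,numpy as np
a=cv2.imread("pics/scene0.png")[220:300,275:365]; b=cv2.imread("pics/side0.png")[190:300,260:340]
a=cv2.resize(a,(450,400),interpolation=cv2.INTER_CUBIC);b=cv2.resize(b,(350,481),interpolation=cv2.INTER_CUBIC)
o=np.zeros((481,800,3),np.uint8);o[:400,:450]=a;o[:,450:]=b
cv2.imwrite("pics/crop0.png",o)
```

```text
(no output)
```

View pics/crop0.png

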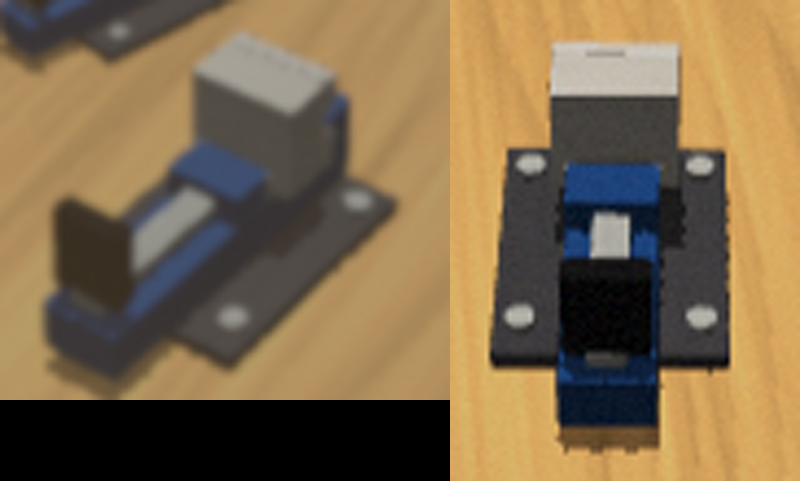

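The crop confirms it. The block's top is bright grey, with side-view corners at about (283,200), (312,200), (313,212) and (283,212). The black handle paddle is in front of it at about (297,260), and the foot plate has four bolts. Now I measure.

```bash
cat > h.py <<'E'
import numpy as np,cv2
def ray(c,uv,z):
    T=np.array(c["world_to_cam"]);R=T[:3,:3];o=-R.T@T[:3,3]
    d=R.T@np.array([(uv[0]-c["cx"])/c["fx"],(uv[1]-c["cy"])/c["fy"],1]);return o+d*(z-o[2])/d[2]
def proj(c,p):
    q=c["world_to_cam"]@np.append(p,1);return np.array([c["fx"]*q[0]/q[2]+c["cx"],c["fy"]*q[1]/q[2]+c["cy"]])
E
python3 - <<'E'
from cell import cams
from h import *
s=cams.camera("side");c=cams.camera("scene")
S=lambda x,y:(260+(x-450)/4.375-.4,190+y/4.373-.4)
C=lambda x,y:(275+x/5-.4,220+y/5-.4)
def show(n,cam,pts,z):
    P=np.array([ray(cam,p,z)[:2] for p in pts]); print(n,P.round(1).tolist(),"mean",P.mean(0).round(1),"sides",np.linalg.norm(P-np.roll(P,-1,0),axis=1).round(1),"ang",np.degrees(np.arctan2(*(P[1]-P[0])[::-1])).round(1))
show("top side",s,[S(552,45),S(679,45),S(680,97),S(552,97)],96)
show("top scene",c,[C(242,33),C(335,75),C(292,112),C(196,72)],96)
show("foot side",s,[S(508,150),S(724,150),S(728,360),S(491,360)],15)
show("handle side",s,[S(561,262),S(648,262)],95)
E
```

```text
top side [[531.4, 96.7], [590.9, 89.8], [586.2, 50.3], [527.9, 57.2]] mean [559.1  73.5] sides [59.9 39.8 58.8 39.7] ang -6.6
top scene [[533.3, 98.7], [590.0, 89.8], [585.1, 53.1], [528.8, 58.9]] mean [559.3  75.2] sides [57.4 37.  56.5 40.1] ang -8.9
foot side [[509.4, 120.0], [616.8, 107.3], [597.0, -41.4], [490.5, -28.5]] mean [553.4  39.4] sides [108.2 150.  107.3 149.7] ang -6.7
handle side [[521.7, -54.7], [558.2, -59.1]] mean [539.9 -56.9] sides [36.8 36.8] ang -6.8
```

jog_arm([
  {"az":0.7,"gripper":0},
  {"az":0.7},
  {"az":0.68},
  {"dx":0.627,"dy":-0.93},
  {"dx":0.627,"dy":-0.93},
  {"dx":0.627,"dy":-0.93},
  {"dx":0.627,"dy":-0.93},
  {"dx":0.627,"dy":-0.93},
  {"dx":0.627,"dy":-0.93},
  {"dx":0.627,"dy":-0.93},
])

```text
schema error: expected keys dx, dy, dz, ax, ay, az, gripper
```

jog_arm([
  {"dx":0.627,"dy":-0.93},
  {"dx":0.627,"dy":-0.93},
  {"dx":0.627,"dy":-0.93},
  {"dx":0.627,"dy":-0.93},
  {"dx":0.627,"dy":-0.93},
  {"dx":0.627,"dy":-0.93},
  {"dx":0.627,"dy":-0.93},
  {},
  {},
])

```text
schema error: expected keys dx, dy, dz, ax, ay, az, gripper
```

Run:
```python
from cell import manip,cams
import cv2,pickle
c=cams.camera("wrist");pickle.dump(c,open("w1.pkl","wb"));cv2.imwrite("pics/w1.png",c["image"][:,:,::-1])
s=manip.read_state();print(s["joints"],s["eef_pos"],s["eef_rot"])
```

```text
[-1.39260013e+00  3.00179382e-01  1.52128064e+00  2.16210297e-06
  1.32066375e+00 -6.66215070e-02] [ 133.27394449 -533.48681322  213.17347116] [-3.14106285e+00 -3.74478605e-05  2.44817160e-01]
```

View pics/w1.png

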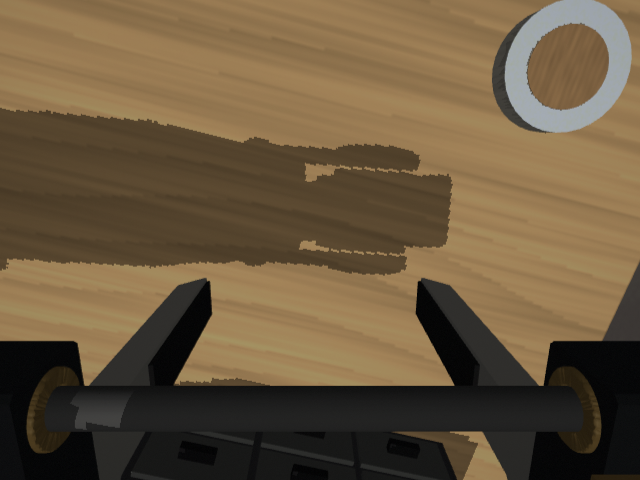

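The picture shows bare bench, the fingers at (180,330) and (450,330), and a ring at (565,65). The arm hasn't moved, because every row must carry all the keys.

jog_arm([
  {"dx":0,"dy":0,"dz":0,"ax":0,"ay":0,"az":0.7,"gripper":0},
  {"dx":0,"dy":0,"dz":0,"ax":0,"ay":0,"az":0.7,"gripper":0},
  {"dx":0,"dy":0,"dz":0,"ax":0,"ay":0,"az":0.68,"gripper":0},
  {"dx":0.627,"dy":-0.93,"dz":0,"ax":0,"ay":0,"az":0,"gripper":0},
  {"dx":0.627,"dy":-0.93,"dz":0,"ax":0,"ay":0,"az":0,"gripper":0},
  {"dx":0.627,"dy":-0.93,"dz":0,"ax":0,"ay":0,"az":0,"gripper":0},
  {"dx":0.627,"dy":-0.93,"dz":0,"ax":0,"ay":0,"az":0,"gripper":0},
  {"dx":0.627,"dy":-0.93,"dz":0,"ax":0,"ay":0,"az":0,"gripper":0},
  {"dx":0.627,"dy":-0.93,"dz":0,"ax":0,"ay":0,"az":0,"gripper":0},
  {"dx":0.627,"dy":-0.93,"dz":0,"ax":0,"ay":0,"az":0,"gripper":0},
])

```text
clock: 1.5
eef_pos: [339.1, -294.5, 213.5]
eef_rot: [3.141, -0.0, -0.118]
wrist_force: [1.2, -0.5, 0.1]
finger_gap: 94.1
finger_force: 0.0
```

jog_arm([
  {"dx":0.627,"dy":-0.93,"dz":0,"ax":0,"ay":0,"az":0,"gripper":0},
  {"dx":0.627,"dy":-0.93,"dz":0,"ax":0,"ay":0,"az":0,"gripper":0},
  {"dx":0.627,"dy":-0.93,"dz":0,"ax":0,"ay":0,"az":0,"gripper":0},
  {"dx":0.627,"dy":-0.93,"dz":0,"ax":0,"ay":0,"az":0,"gripper":0},
  {"dx":0.627,"dy":-0.93,"dz":0,"ax":0,"ay":0,"az":0,"gripper":0},
  {"dx":0.627,"dy":-0.93,"dz":0,"ax":0,"ay":0,"az":0,"gripper":0},
  {"dx":0.627,"dy":-0.93,"dz":0,"ax":0,"ay":0,"az":0,"gripper":0},
  {"dx":0,"dy":0,"dz":0,"ax":0,"ay":0,"az":0,"gripper":0},
  {"dx":0,"dy":0,"dz":0,"ax":0,"ay":0,"az":0,"gripper":0},
])

```text
clock: 2.62
eef_pos: [543.1, -58.1, 213.2]
eef_rot: [3.141, 0.001, -0.118]
wrist_force: [0.1, -0.2, -0.5]
finger_gap: 93.9
finger_force: 0.0
```

Run:
```python
from cell import manip,cams
import cv2,pickle
c=cams.camera("wrist");pickle.dump(c,open("w2.pkl","wb"));cv2.imwrite("pics/w2.png",c["image"][:,:,::-1])
s=manip.read_state();print(s["joints"],s["eef_pos"],s["eef_rot"],s["clock"])
```

```text
[-1.74254054e-01  2.91390567e-01  1.53209669e+00 -1.36234535e-04
  1.31835218e+00  1.51534813e+00] [542.95275425 -58.45349631 213.40221923] [ 3.14147463e+00  2.53722231e-04 -1.18771824e-01] 2.675
```

View pics/w2.png

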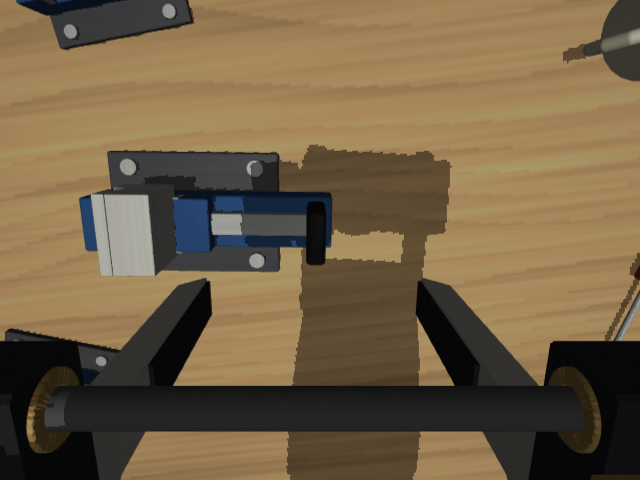

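The wrist view shows the paddle at (316,233) and the block top at about x 93–155, y 193–276. The foot plate runs from (108,152) to (280,270). I check these against the plan.

Run:
```python
import pickle
from h import *
c=pickle.load(open("w2.pkl","rb"))
g=cv2.cvtColor(c["image"],cv2.COLOR_RGB2GRAY);hsv=cv2.cvtColor(c["image"],cv2.COLOR_RGB2HSV)
def box(m,r,n):
    k=np.zeros_like(m);x0,y0,x1,y1=r;k[y0:y1,x0:x1]=m[y0:y1,x0:x1]
    cs,_=cv2.findContours(k,cv2.RETR_EXTERNAL,cv2.CHAIN_APPROX_NONE);q=max(cs,key=cv2.contourArea)
    b=cv2.boxPoints(cv2.minAreaRect(q));print(n,b.round(1).tolist());return b
for n,m,r,z in (("block",((g>120)&(hsv[...,1]<60)).astype(np.uint8),(85,180,170,285),96),("handle",(g<35).astype(np.uint8),(295,190,335,275),95)):
    b=box(m,r,n);P=np.array([ray(c,p,z)[:2] for p in b]);print(P.round(1).tolist(),P.mean(0).round(1),np.linalg.norm(P-np.roll(P,-1,0),axis=1).round(1))
y=np.radians(-6.8);R=np.array([[np.cos(y),-np.sin(y)],[np.sin(y),np.cos(y)]]);O=np.array([558.3,66.4])
for p in ((-30,28,96),(30,28,96),(30,-12,96),(-30,-12,96),(-20,-132,95),(20,-118,95),(20,-132,95),(-55,-95,15),(55,-95,15)):
    w=O+R@np.array(p[:2]);print(p,proj(c,np.append(w,p[2])).round(1))
```

```text
block [[90.5999984741211, 194.0], [146.89999389648438, 189.0], [154.6999969482422, 275.8999938964844], [98.30000305175781, 281.0]]
[[591.7, 89.7], [590.6, 50.4], [527.9, 58.6], [528.9, 100.2]] [559.8  74.7] [39.3 63.2 41.6 63.7]
handle [[295.0, 264.0], [295.0, 192.0], [331.0, 192.0], [331.0, 264.0]]
[[524.7, -43.5], [576.5, -50.2], [573.6, -74.8], [521.7, -69.3]] [549.1 -59.4] [52.2 24.8 52.2 26. ]
(-30, 28, 96) [100.6 276.8]
(30, 28, 96) [ 89.3 194.6]
(30, -12, 96) [147.4 194.7]
(-30, -12, 96) [155.7 276.9]
(-20, -132, 95) [321.2 263.6]
(20, -118, 95) [301.5 209. ]
(20, -132, 95) [321.6 209. ]
(-55, -95, 15) [279.5 272.4]
(55, -95, 15) [277.  151.3]
```

Block pose agrees with the plan: centre (559,75), yaw −6.8°. The handle sits about 3 mm further out than predicted, and closing the grip will centre that. I descend on the handle.

jog_arm([
  {"dx":0,"dy":0.08,"dz":0.89,"ax":0,"ay":0,"az":0,"gripper":0},
  {"dx":0,"dy":0,"dz":0.89,"ax":0,"ay":0,"az":0,"gripper":0},
  {"dx":0,"dy":0,"dz":0.89,"ax":0,"ay":0,"az":0,"gripper":0},
  {"dx":0,"dy":0,"dz":0.89,"ax":0,"ay":0,"az":0,"gripper":0.4},
  {"dx":0,"dy":0,"dz":0,"ax":0,"ay":0,"az":0,"gripper":0.7},
  {"dx":0,"dy":0,"dz":0,"ax":0,"ay":0,"az":0,"gripper":1},
  {"dx":0,"dy":0,"dz":0,"ax":0,"ay":0,"az":0,"gripper":1},
  {"dx":0,"dy":0,"dz":0,"ax":0,"ay":0,"az":0,"gripper":1},
], squeeze=20)

```text
clock: 3.68
eef_pos: [543.4, -61.1, 72.0]
eef_rot: [3.142, -0.002, -0.118]
wrist_force: [-0.1, 0.6, 0.6]
finger_gap: 47.6
finger_force: 0.0
```

jog_arm([
  {"dx":0,"dy":0,"dz":0,"ax":0,"ay":0,"az":0,"gripper":1},
  {"dx":0,"dy":0,"dz":0,"ax":0,"ay":0,"az":0,"gripper":1},
  {"dx":0,"dy":0,"dz":0,"ax":0,"ay":0,"az":0,"gripper":1},
  {"dx":0,"dy":0,"dz":0,"ax":0,"ay":0,"az":0,"gripper":1},
  {"dx":0,"dy":0,"dz":0,"ax":0,"ay":0,"az":0,"gripper":1},
])

```text
clock: 4.3
eef_pos: [543.0, -60.9, 71.0]
eef_rot: [-3.141, 0.0, -0.118]
wrist_force: [-0.3, 2.2, 0.5]
finger_gap: 13.8
finger_force: 20.0
```

jog_arm([
  {"dx":0,"dy":0.15,"dz":0,"ax":0,"ay":0,"az":0,"gripper":1},
  {"dx":0,"dy":0.2,"dz":0,"ax":0,"ay":0,"az":0,"gripper":1},
  {"dx":0,"dy":0.2,"dz":0,"ax":0,"ay":0,"az":0,"gripper":1},
  {"dx":0,"dy":0.2,"dz":0,"ax":0,"ay":0,"az":0,"gripper":1},
  {"dx":0,"dy":0.2,"dz":0,"ax":0,"ay":0,"az":0,"gripper":1},
  {"dx":0,"dy":0.1,"dz":0,"ax":0,"ay":0,"az":0,"gripper":1},
  {"dx":0,"dy":0,"dz":0,"ax":0,"ay":0,"az":0,"gripper":1},
])

```text
clock: 5.18
eef_pos: [537.4, -103.2, 71.0]
eef_rot: [3.141, 0.001, -0.119]
wrist_force: [-4.8, -0.3, 4.0]
finger_gap: 14.0
finger_force: 20.0
```

jog_arm([
  {"dx":0,"dy":0,"dz":0,"ax":0,"ay":0,"az":0,"gripper":0},
  {"dx":0,"dy":0,"dz":0,"ax":0,"ay":0,"az":0,"gripper":0},
  {"dx":0,"dy":0,"dz":0,"ax":0,"ay":0,"az":0,"gripper":0},
  {"dx":0,"dy":0,"dz":-0.5,"ax":0,"ay":0,"az":0,"gripper":0},
  {"dx":0,"dy":0,"dz":-1,"ax":0,"ay":0,"az":0,"gripper":0},
  {"dx":0,"dy":0,"dz":-1,"ax":0,"ay":0,"az":0,"gripper":0},
  {"dx":0,"dy":0,"dz":-1,"ax":0,"ay":0,"az":0,"gripper":0},
  {"dx":0,"dy":0,"dz":-1,"ax":0,"ay":0,"az":0,"gripper":0},
])

```text
clock: 6.18
eef_pos: [537.9, -102.7, 252.4]
eef_rot: [3.142, -0.0, -0.118]
wrist_force: [-0.3, -0.0, 0.1]
finger_gap: 90.3
finger_force: 0.0
```

jog_arm([
  {"dx":0,"dy":0,"dz":0,"ax":0,"ay":0,"az":-1,"gripper":0},
  {"dx":0,"dy":0,"dz":0,"ax":0,"ay":0,"az":-1,"gripper":0},
  {"dx":0,"dy":0,"dz":0,"ax":0,"ay":0,"az":-1,"gripper":0},
  {"dx":0,"dy":0,"dz":0,"ax":0,"ay":0,"az":-1,"gripper":0},
  {"dx":0,"dy":0,"dz":0,"ax":0,"ay":0,"az":-1,"gripper":0},
  {"dx":0,"dy":0,"dz":0,"ax":0,"ay":0,"az":-1,"gripper":0},
  {"dx":0,"dy":0,"dz":0,"ax":0,"ay":0,"az":-1,"gripper":0},
  {"dx":0,"dy":0,"dz":0,"ax":0,"ay":0,"az":-1,"gripper":0},
  {"dx":0,"dy":0,"dz":0,"ax":0,"ay":0,"az":-1,"gripper":0},
  {"dx":0,"dy":0,"dz":0,"ax":0,"ay":0,"az":0,"gripper":0},
])

```text
clock: 7.42
eef_pos: [538.1, -102.7, 251.0]
eef_rot: [3.142, 0.0, 1.452]
wrist_force: [-1.0, -0.0, -0.6]
finger_gap: 93.7
finger_force: 0.0
```

Run:
```python
from cell import manip,cams
import cv2
from h import *
s=manip.read_state();print(s["joints"],s["eef_pos"],s["eef_rot"],s["clock"])
c=cams.camera("side");im=c["image"][190:310,250:350][:,:,::-1];cv2.imwrite("pics/s3.png",cv2.resize(im,(500,600),interpolation=cv2.INTER_CUBIC))
```

```text
[-2.55508203e-01  2.68564258e-01  1.47341879e+00 -2.20831621e-05
  1.39959674e+00 -1.36261875e-01] [ 538.06020203 -102.72860076  251.02401793] [3.14158286e+00 2.33068691e-05 1.45155376e+00] 7.425
```

jog_arm([
  {"dx":0.889,"dy":0,"dz":0,"ax":0,"ay":0,"az":0,"gripper":0},
  {"dx":0.889,"dy":0,"dz":0,"ax":0,"ay":0,"az":0,"gripper":0},
  {"dx":0.889,"dy":0,"dz":0,"ax":0,"ay":0,"az":0,"gripper":0},
  {"dx":0.889,"dy":0,"dz":0,"ax":0,"ay":0,"az":0,"gripper":0},
  {"dx":0.889,"dy":0,"dz":0,"ax":0,"ay":0,"az":0,"gripper":0},
  {"dx":0.889,"dy":0,"dz":0,"ax":0,"ay":0,"az":0,"gripper":0},
  {"dx":0.889,"dy":0,"dz":0,"ax":0,"ay":0,"az":0,"gripper":0},
  {"dx":0,"dy":0,"dz":0,"ax":0,"ay":-0.9,"az":0,"gripper":0},
  {"dx":0,"dy":0,"dz":0,"ax":0,"ay":-0.9,"az":0,"gripper":0},
  {"dx":0,"dy":0,"dz":0,"ax":0,"ay":-0.9,"az":0,"gripper":0},
])

```text
clock: 8.72
eef_pos: [567.6, 144.7, 251.6]
eef_rot: [3.138, 0.476, 1.447]
wrist_force: [-0.8, -0.4, -0.1]
finger_gap: 93.9
finger_force: 0.0
```

jog_arm([
  {"dx":0,"dy":0,"dz":0,"ax":0,"ay":-0.9,"az":0,"gripper":0},
  {"dx":0,"dy":0,"dz":0,"ax":0,"ay":-0.9,"az":0,"gripper":0},
  {"dx":0,"dy":0,"dz":0,"ax":0,"ay":0,"az":0,"gripper":0},
  {"dx":0,"dy":0,"dz":0,"ax":0,"ay":0,"az":0,"gripper":0},
])

```text
clock: 9.22
eef_pos: [567.6, 144.3, 251.4]
eef_rot: [3.139, 0.782, 1.449]
wrist_force: [0.4, -0.6, 0.4]
finger_gap: 93.8
finger_force: 0.0
```

```bash
cat > rel.py <<'E'
import sys,numpy as np
from cell import manip
from scipy.spatial.transform import Rotation as Ro
V=np.array([[.993,.118,0],[-.118,.993,0],[0,0,1]]).astype(float)  # columns: vise axes in world
def info():
    s=manip.read_state();R=Ro.from_euler("xyz",s["eef_rot"]).as_matrix()
    return s,R
if __name__=="__main__":
    s,R=info();g=s["eef_pos"]-11*R[:,2]
    print("clock",s["clock"],"joints",s["joints"].round(3),"grasp",g.round(1),"axes in vise (cols)\n",(V.T@R).round(3))
    if len(sys.argv)>3:
        d=np.array([float(a) for a in sys.argv[1:4]])-g;print("rows in tool units",(R.T@d/40).round(3))
E
python3 rel.py 559.2 74.5 68
```

```text
clock 9.225 joints [ 0.453  0.612  1.163 -0.654  1.802  0.564] grasp [568.6 151.9 259.2] axes in vise (cols)
 [[ 0.002  1.     0.   ]
 [ 0.71  -0.001 -0.704]
 [-0.704  0.002 -0.71 ]]
rows in tool units [ 1.983 -0.01   4.767]
```

jog_arm([
  {"dx":0.99,"dy":0,"dz":1,"ax":0,"ay":0,"az":0,"gripper":0},
  {"dx":0.99,"dy":0,"dz":1,"ax":0,"ay":0,"az":0,"gripper":0},
  {"dx":0,"dy":0,"dz":0.92,"ax":0,"ay":0,"az":0,"gripper":0},
  {"dx":0,"dy":0,"dz":0.92,"ax":0,"ay":0,"az":0,"gripper":0},
  {"dx":0,"dy":0,"dz":0.92,"ax":0,"ay":0,"az":0,"gripper":0},
  {"dx":0,"dy":0,"dz":0,"ax":0,"ay":0,"az":0,"gripper":0},
  {"dx":0,"dy":0,"dz":0,"ax":0,"ay":0,"az":0,"gripper":0},
])

```text
clock: 10.1
eef_pos: [559.0, 66.8, 62.1]
eef_rot: [3.137, 0.783, 1.448]
wrist_force: [-0.5, -0.2, 0.5]
finger_gap: 93.9
finger_force: 0.0
```

```bash
python3 rel.py 559.2 74.5 68
python3 - <<'E'
from cell import cams
import cv2,numpy as np
c=cams.camera("side");im=c["image"][150:300,240:370][:,:,::-1];im=cv2.resize(im,(400,462),interpolation=cv2.INTER_CUBIC)
w=cv2.resize(cams.camera("wrist")["image"][:,:,::-1],(400,300))
o=np.zeros((462,800,3),np.uint8);o[:,:400]=im;o[:300,400:]=w
cv2.imwrite("pics/p4.png",o)
E
```

```text
clock 10.1 joints [ 0.35   0.738  1.434 -0.69   1.431  0.736] grasp [559.9  74.5  69.9] axes in vise (cols)
 [[ 0.003  1.     0.001]
 [ 0.709 -0.001 -0.705]
 [-0.705  0.003 -0.709]]
rows in tool units [ 0.031 -0.018  0.034]
```

View pics/p4.png

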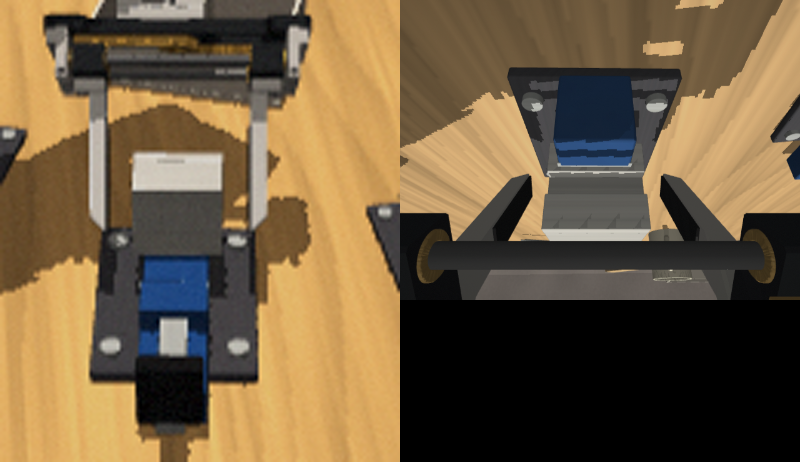

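The fingers straddle the block evenly and the wrist view shows the groove facing the fixed jaw. I close.

jog_arm([
  {"dx":0,"dy":0,"dz":0.03,"ax":0,"ay":0,"az":0,"gripper":1},
  {"dx":0,"dy":0,"dz":0,"ax":0,"ay":0,"az":0,"gripper":1},
  {"dx":0,"dy":0,"dz":0,"ax":0,"ay":0,"az":0,"gripper":1},
  {"dx":0,"dy":0,"dz":0,"ax":0,"ay":0,"az":0,"gripper":1},
  {"dx":0,"dy":0,"dz":0,"ax":0,"ay":0,"az":0,"gripper":1},
  {"dx":0,"dy":0,"dz":0,"ax":0,"ay":0,"az":0,"gripper":1},
], squeeze=45)

```text
clock: 10.95
eef_pos: [558.1, 65.6, 59.6]
eef_rot: [3.141, 0.785, 1.452]
wrist_force: [0.8, 1.4, 0.9]
finger_gap: 60.0
finger_force: 44.9
```

```bash
python3 rel.py 559.2 74.5 69
```

```text
clock 10.95 joints [ 0.349  0.741  1.437 -0.692  1.428  0.737] grasp [559.   73.4  67.4] axes in vise (cols)
 [[ 0.     1.     0.   ]
 [ 0.707  0.    -0.707]
 [-0.707  0.    -0.707]]
rows in tool units [-0.008  0.001 -0.049]
```

jog_arm([
  {"dx":-0.2,"dy":0,"dz":-0.2,"ax":0,"ay":0,"az":0,"gripper":1},
  {"dx":-0.6,"dy":0,"dz":-0.6,"ax":0,"ay":0,"az":0,"gripper":1},
  {"dx":-0.6,"dy":0,"dz":-0.6,"ax":0,"ay":0,"az":0,"gripper":1},
  {"dx":-0.6,"dy":0,"dz":-0.6,"ax":0,"ay":0,"az":0,"gripper":1},
  {"dx":-0.4,"dy":0,"dz":-0.4,"ax":0,"ay":0,"az":0,"gripper":1},
  {"dx":0,"dy":0,"dz":0,"ax":0,"ay":0,"az":0,"gripper":1},
])

```text
clock: 11.7
eef_pos: [558.4, 65.7, 196.5]
eef_rot: [3.139, 0.784, 1.45]
wrist_force: [0.2, -0.1, -3.8]
finger_gap: 60.1
finger_force: 44.9
```

jog_arm([
  {"dx":0,"dy":0,"dz":0,"ax":0,"ay":0.9,"az":0,"gripper":1},
  {"dx":0,"dy":0,"dz":0,"ax":0,"ay":0.9,"az":0,"gripper":1},
  {"dx":0,"dy":0,"dz":0,"ax":0,"ay":0.9,"az":0,"gripper":1},
  {"dx":0,"dy":0,"dz":0,"ax":0,"ay":0.9,"az":0,"gripper":1},
  {"dx":0,"dy":0,"dz":0,"ax":0,"ay":0.9,"az":0,"gripper":1},
  {"dx":0,"dy":0,"dz":0,"ax":0,"ay":0.9,"az":0,"gripper":1},
  {"dx":0,"dy":0,"dz":0,"ax":0,"ay":0.9,"az":0,"gripper":1},
  {"dx":0,"dy":0,"dz":0,"ax":0,"ay":0.9,"az":0,"gripper":1},
  {"dx":0,"dy":0,"dz":0,"ax":0,"ay":0.9,"az":0,"gripper":1},
  {"dx":0,"dy":0,"dz":0,"ax":0,"ay":0.9,"az":0,"gripper":1},
])

```text
clock: 12.95
eef_pos: [557.6, 65.2, 194.1]
eef_rot: [-3.139, -0.79, 1.449]
wrist_force: [-0.3, -0.5, -4.6]
finger_gap: 59.9
finger_force: 44.9
```

jog_arm([
  {"dx":0,"dy":0,"dz":0,"ax":0,"ay":0,"az":0,"gripper":1},
  {"dx":0,"dy":0,"dz":0,"ax":0,"ay":0,"az":0,"gripper":1},
])

```text
clock: 13.2
eef_pos: [557.9, 65.6, 194.7]
eef_rot: [-3.14, -0.782, 1.451]
wrist_force: [0.2, -0.5, -3.7]
finger_gap: 59.8
finger_force: 44.9
```

```bash
python3 rel.py 559 71 64
python3 - <<'E'
from cell import cams
import cv2,numpy as np
c=cams.camera("side");im=c["image"][120:300,220:380][:,:,::-1];im=cv2.resize(im,(400,450),interpolation=cv2.INTER_CUBIC)
c=cams.camera("scene");w=cv2.resize(c["image"][160:310,250:390][:,:,::-1],(400,430))
o=np.zeros((462,800,3),np.uint8);o[:450,:400]=im;o[:430,400:]=w
cv2.imwrite("pics/p5.png",o)
E
```

```text
clock 13.2 joints [-0.284  0.395  1.627  0.79   1.366 -0.434] grasp [557.   57.9 202.5] axes in vise (cols)
 [[ 0.001  1.    -0.001]
 [ 0.709  0.     0.705]
 [ 0.705 -0.001 -0.709]]
rows in tool units [-2.206  0.015  2.69 ]
```

View pics/p5.png

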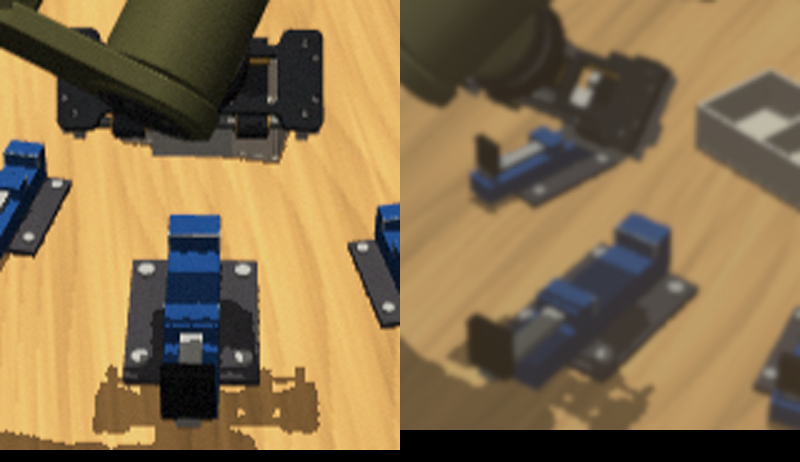

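The vise is empty and the jaws are open, with the fixed jaw's front top edge at crop y≈235. The block is in the gripper. I check the jaw faces before lowering.

Run:
```python
from cell import cams
from h import *
from rel import V
c=cams.camera("side");O=np.array([558.3,66.4,0])
hsv=cv2.cvtColor(c["image"],cv2.COLOR_RGB2HSV)
print("V col profile",[(r,int(hsv[r,296:300,2].mean())) for r in range(202,248)])
for n,y in (("fix back",58),("fix face",28),("slide face",-54),("slide back",-82),("slide face+3",-57)):
    p=proj(c,O+V@np.array([0,y,58.]));print(n,p.round(1))
im=c["image"]
for r in (209,230): print(r,[(x,int(hsv[r,x,1]),int(hsv[r,x,2])) for x in list(range(284,292))+list(range(303,312))])
for x in(-22,22):print(proj(c,O+V@np.array([x,40,58.])).round(1))
```

```text
V col profile [(202, 236), (203, 235), (204, 235), (205, 211), (206, 148), (207, 144), (208, 142), (209, 143), (210, 141), (211, 143), (212, 142), (213, 139), (214, 108), (215, 49), (216, 49), (217, 51), (218, 48), (219, 50), (220, 83), (221, 132), (222, 145), (223, 144), (224, 145), (225, 145), (226, 143), (227, 132), (228, 96), (229, 68), (230, 67), (231, 67), (232, 65), (233, 67), (234, 67), (235, 68), (236, 64), (237, 64), (238, 67), (239, 63), (240, 66), (241, 98), (242, 142), (243, 141), (244, 138), (245, 140), (246, 131), (247, 93)]
fix back [297.8 205.4]
fix face [297.7 214. ]
slide face [297.4 239.5]
slide back [297.3 248.9]
slide face+3 [297.4 240.5]
209 [(284, 138, 232), (285, 140, 230), (286, 142, 225), (287, 110, 163), (288, 187, 142), (289, 199, 140), (290, 196, 142), (291, 200, 140), (303, 192, 145), (304, 194, 146), (305, 184, 148), (306, 194, 146), (307, 192, 145), (308, 133, 172), (309, 137, 231), (310, 142, 232), (311, 136, 234)]
230 [(284, 17, 74), (285, 14, 74), (286, 7, 70), (287, 174, 72), (288, 223, 64), (289, 204, 65), (290, 199, 64), (291, 182, 70), (303, 184, 68), (304, 230, 62), (305, 183, 71), (306, 184, 68), (307, 190, 55), (308, 23, 34), (309, 7, 74), (310, 7, 73), (311, 11, 71)]
[287.4 210.5]
[308.1 210.5]
```

```bash
python3 rel.py 558 64 63
```

```text
clock 13.35 joints [-0.283  0.394  1.627  0.791  1.366 -0.435] grasp [557.2  58.4 203.4] axes in vise (cols)
 [[-0.001  1.    -0.   ]
 [ 0.708  0.001  0.706]
 [ 0.706  0.001 -0.708]]
rows in tool units [-2.379e+00  2.000e-03  2.586e+00]
```

jog_arm([
  {"dx":-0.6,"dy":0,"dz":0.65,"ax":0,"ay":0,"az":0,"gripper":1},
  {"dx":-0.6,"dy":0,"dz":0.65,"ax":0,"ay":0,"az":0,"gripper":1},
  {"dx":-0.6,"dy":0,"dz":0.65,"ax":0,"ay":0,"az":0,"gripper":1},
  {"dx":-0.4,"dy":0,"dz":0.45,"ax":0,"ay":0,"az":0,"gripper":1},
  {"dx":-0.18,"dy":0,"dz":0.18,"ax":0,"ay":0,"az":0,"gripper":1},
  {"dx":0,"dy":0,"dz":0,"ax":0,"ay":0,"az":0,"gripper":1},
  {"dx":0,"dy":0,"dz":0,"ax":0,"ay":0,"az":0,"gripper":1},
])

```text
clock: 14.22
eef_pos: [559.3, 71.1, 56.2]
eef_rot: [3.139, -0.785, 1.454]
wrist_force: [0.2, -0.3, -3.5]
finger_gap: 60.1
finger_force: 44.9
```

```bash
python3 rel.py 558 64 60
python3 - <<'E'
from cell import cams
import cv2,numpy as np
c=cams.camera("side");im=c["image"][170:290,240:350][:,:,::-1];im=cv2.resize(im,(400,436),interpolation=cv2.INTER_CUBIC)
w=cv2.resize(cams.camera("wrist")["image"][:,:,::-1],(400,300))
o=np.zeros((462,800,3),np.uint8);o[:436,:400]=im;o[:300,400:]=w
cv2.imwrite("pics/p6.png",o)
E
```

```text
clock 14.225 joints [-0.275  0.604  1.695  0.861  1.171 -0.645] grasp [558.3  63.4  63.9] axes in vise (cols)
 [[-0.001  1.     0.001]
 [ 0.707  0.     0.707]
 [ 0.707  0.002 -0.707]]
rows in tool units [-0.059 -0.01   0.08 ]
```

View pics/p6.png

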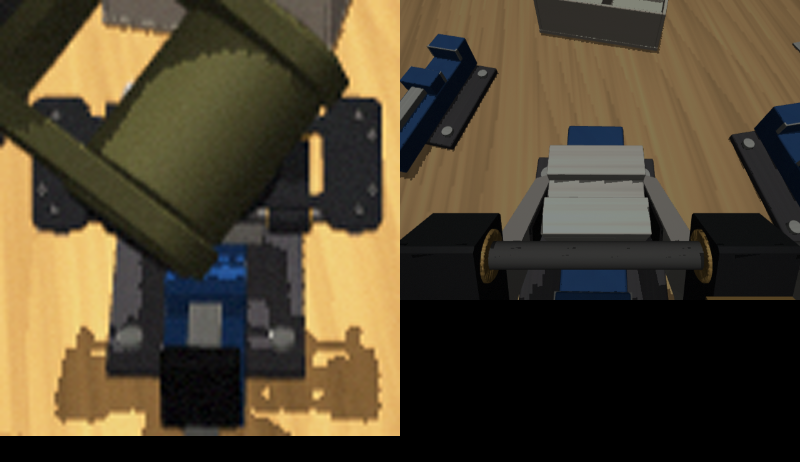

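The wrist view shows the groove facing up and the block centred in front of the fixed jaw. I lower the last few millimetres with an eye on the force.

jog_arm([
  {"dx":-0.027,"dy":0,"dz":0.027,"ax":0,"ay":0,"az":0,"gripper":1},
  {"dx":-0.027,"dy":0,"dz":0.027,"ax":0,"ay":0,"az":0,"gripper":1},
  {"dx":0,"dy":0,"dz":0,"ax":0,"ay":0,"az":0,"gripper":1},
])

```text
clock: 14.7
eef_pos: [558.7, 71.1, 51.9]
eef_rot: [-3.141, -0.785, 1.452]
wrist_force: [-0.2, 0.1, -2.6]
finger_gap: 59.9
finger_force: 44.9
```

jog_arm([
  {"dx":-0.014,"dy":0,"dz":0.014,"ax":0,"ay":0,"az":0,"gripper":1},
  {"dx":0,"dy":0,"dz":0,"ax":0,"ay":0,"az":0,"gripper":1},
])

```text
clock: 14.95
eef_pos: [558.7, 71.2, 51.1]
eef_rot: [-3.141, -0.785, 1.452]
wrist_force: [-0.1, -0.4, -3.8]
finger_gap: 59.9
finger_force: 44.9
```

jog_arm([
  {"dx":-0.014,"dy":0,"dz":0.014,"ax":0,"ay":0,"az":0,"gripper":1},
  {"dx":0,"dy":0,"dz":0,"ax":0,"ay":0,"az":0,"gripper":1},
])

```text
clock: 15.2
eef_pos: [558.7, 71.1, 50.4]
eef_rot: [-3.142, -0.785, 1.452]
wrist_force: [-0.2, 0.6, -3.3]
finger_gap: 59.6
finger_force: 44.9
```

jog_arm([
  {"dx":-0.009,"dy":0,"dz":0.009,"ax":0,"ay":0,"az":0,"gripper":1},
  {"dx":0,"dy":0,"dz":0,"ax":0,"ay":0,"az":0,"gripper":1},
])

```text
clock: 15.45
eef_pos: [558.8, 71.1, 50.3]
eef_rot: [3.141, -0.786, 1.453]
wrist_force: [-4.7, -2.1, 4.7]
finger_gap: 59.7
finger_force: 44.9
```

Contact: the force jumped from −3.5 to +4.7 N. I release and back off along the tool.

jog_arm([
  {"dx":0,"dy":0,"dz":0,"ax":0,"ay":0,"az":0,"gripper":0},
  {"dx":0,"dy":0,"dz":0,"ax":0,"ay":0,"az":0,"gripper":0},
  {"dx":0,"dy":0,"dz":0,"ax":0,"ay":0,"az":0,"gripper":0},
  {"dx":0,"dy":0,"dz":0,"ax":0,"ay":0,"az":0,"gripper":0},
  {"dx":0,"dy":0,"dz":-0.5,"ax":0,"ay":0,"az":0,"gripper":0},
  {"dx":0,"dy":0,"dz":-1,"ax":0,"ay":0,"az":0,"gripper":0},
  {"dx":0,"dy":0,"dz":-1,"ax":0,"ay":0,"az":0,"gripper":0},
  {"dx":0,"dy":0,"dz":-1,"ax":0,"ay":0,"az":0,"gripper":0},
  {"dx":0,"dy":0,"dz":-1,"ax":0,"ay":0,"az":0,"gripper":0},
])

```text
clock: 16.58
eef_pos: [543.2, -57.1, 179.1]
eef_rot: [3.141, -0.784, 1.452]
wrist_force: [1.0, 0.1, 0.5]
finger_gap: 93.9
finger_force: 0.0
```

jog_arm([
  {"dx":0.6,"dy":0,"dz":-0.6,"ax":0,"ay":0,"az":0,"gripper":0},
  {"dx":0.6,"dy":0,"dz":-0.6,"ax":0,"ay":0,"az":0,"gripper":0},
  {"dx":0,"dy":0,"dz":0,"ax":0,"ay":-0.9,"az":0,"gripper":0},
  {"dx":0,"dy":0,"dz":0,"ax":0,"ay":-0.9,"az":0,"gripper":0},
  {"dx":0,"dy":0,"dz":0,"ax":0,"ay":-0.9,"az":0,"gripper":0},
  {"dx":0,"dy":0,"dz":0,"ax":0,"ay":-0.9,"az":0,"gripper":0},
  {"dx":0,"dy":0,"dz":0,"ax":0,"ay":-0.9,"az":0,"gripper":0},
])

```text
clock: 17.45
eef_pos: [543.6, -56.4, 246.8]
eef_rot: [3.139, 0.006, 1.451]
wrist_force: [-0.2, -0.8, 0.3]
finger_gap: 94.0
finger_force: 0.0
```

jog_arm([
  {"dx":0,"dy":0,"dz":0,"ax":0,"ay":0,"az":1,"gripper":0},
  {"dx":0,"dy":0,"dz":0,"ax":0,"ay":0,"az":1,"gripper":0},
  {"dx":0,"dy":0,"dz":0,"ax":0,"ay":0,"az":1,"gripper":0},
  {"dx":0,"dy":0,"dz":0,"ax":0,"ay":0,"az":1,"gripper":0},
  {"dx":0,"dy":0,"dz":0,"ax":0,"ay":0,"az":1,"gripper":0},
  {"dx":0,"dy":0,"dz":0,"ax":0,"ay":0,"az":1,"gripper":0},
  {"dx":0,"dy":0,"dz":0,"ax":0,"ay":0,"az":1,"gripper":0},
  {"dx":0,"dy":0,"dz":0,"ax":0,"ay":0,"az":1,"gripper":0},
  {"dx":0,"dy":0,"dz":0,"ax":0,"ay":0,"az":1,"gripper":0},
  {"dx":0,"dy":0,"dz":0,"ax":0,"ay":0,"az":0,"gripper":0},
])

```text
clock: 18.7
eef_pos: [543.4, -56.1, 245.9]
eef_rot: [3.141, -0.001, -0.119]
wrist_force: [0.3, -0.1, 0.1]
finger_gap: 93.8
finger_force: 0.0
```

```bash
python3 rel.py 537.6 -103.2 150
python3 - <<'E'
from cell import cams
import cv2,numpy as np
c=cams.camera("side");im=c["image"][170:290,240:350][:,:,::-1];im=cv2.resize(im,(400,436),interpolation=cv2.INTER_CUBIC)
w=cv2.resize(cams.camera("wrist")["image"][:,:,::-1],(400,300))
o=np.zeros((462,800,3),np.uint8);o[:436,:400]=im;o[:300,400:]=w
cv2.imwrite("pics/p7.png",o)
E
```

```text
clock 18.7 joints [-1.700e-01  2.680e-01  1.486e+00 -1.000e-03  1.387e+00  1.520e+00] grasp [543.4 -56.  256.9] axes in vise (cols)
 [[ 1.    -0.     0.001]
 [-0.    -1.    -0.001]
 [ 0.001  0.001 -1.   ]]
rows in tool units [-0.007  1.186  2.674]
```

View pics/p7.png

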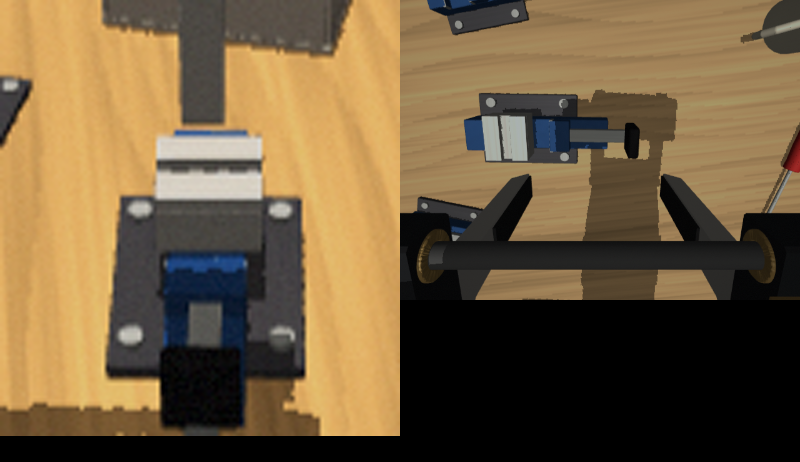

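The block lies flat and square with the groove up, centred in x to within about 1 mm. I go back to the handle.

jog_arm([
  {"dx":0,"dy":0.6,"dz":0,"ax":0,"ay":0,"az":0,"gripper":0},
  {"dx":0,"dy":0.59,"dz":0,"ax":0,"ay":0,"az":0,"gripper":0},
  {"dx":0,"dy":0,"dz":0.9,"ax":0,"ay":0,"az":0,"gripper":0},
  {"dx":0,"dy":0,"dz":0.9,"ax":0,"ay":0,"az":0,"gripper":0},
  {"dx":0,"dy":0,"dz":0.9,"ax":0,"ay":0,"az":0,"gripper":0},
  {"dx":0,"dy":0,"dz":0.9,"ax":0,"ay":0,"az":0,"gripper":0},
  {"dx":0,"dy":0,"dz":0.77,"ax":0,"ay":0,"az":0,"gripper":0},
  {"dx":0,"dy":0,"dz":0,"ax":0,"ay":0,"az":0,"gripper":0.5},
  {"dx":0,"dy":0,"dz":0,"ax":0,"ay":0,"az":0,"gripper":1},
  {"dx":0,"dy":0,"dz":0,"ax":0,"ay":0,"az":0,"gripper":1},
], squeeze=20)

```text
clock: 20.05
eef_pos: [538.8, -102.7, 71.8]
eef_rot: [3.141, -0.002, -0.118]
wrist_force: [0.8, -0.6, 0.5]
finger_gap: 67.7
finger_force: 0.0
```

jog_arm([
  {"dx":0,"dy":0,"dz":0,"ax":0,"ay":0,"az":0,"gripper":1},
  {"dx":0,"dy":0,"dz":0,"ax":0,"ay":0,"az":0,"gripper":1},
  {"dx":0,"dy":0,"dz":0,"ax":0,"ay":0,"az":0,"gripper":1},
  {"dx":0,"dy":0,"dz":0,"ax":0,"ay":0,"az":0,"gripper":1},
  {"dx":0,"dy":0,"dz":0,"ax":0,"ay":0,"az":0,"gripper":1},
  {"dx":0,"dy":0,"dz":0,"ax":0,"ay":0,"az":0,"gripper":1},
])

```text
clock: 20.8
eef_pos: [538.1, -102.6, 70.3]
eef_rot: [3.142, -0.0, -0.118]
wrist_force: [0.5, -1.5, -1.0]
finger_gap: 14.2
finger_force: 20.0
```

jog_arm([
  {"dx":0,"dy":-0.12,"dz":0,"ax":0,"ay":0,"az":0,"gripper":1},
  {"dx":0,"dy":-0.15,"dz":0,"ax":0,"ay":0,"az":0,"gripper":1},
  {"dx":0,"dy":-0.15,"dz":0,"ax":0,"ay":0,"az":0,"gripper":1},
  {"dx":0,"dy":-0.1,"dz":0,"ax":0,"ay":0,"az":0,"gripper":1},
  {"dx":0,"dy":-0.05,"dz":0,"ax":0,"ay":0,"az":0,"gripper":1},
  {"dx":0,"dy":-0.05,"dz":0,"ax":0,"ay":0,"az":0,"gripper":1},
  {"dx":0,"dy":0,"dz":0,"ax":0,"ay":0,"az":0,"gripper":1},
])

```text
clock: 21.68
eef_pos: [541.3, -77.6, 70.2]
eef_rot: [-3.142, -0.001, -0.118]
wrist_force: [3.5, -2.1, -3.4]
finger_gap: 14.1
finger_force: 20.0
```

jog_arm([
  {"dx":0,"dy":-0.04,"dz":0,"ax":0,"ay":0,"az":0,"gripper":1},
  {"dx":0,"dy":-0.04,"dz":0,"ax":0,"ay":0,"az":0,"gripper":1},
  {"dx":0,"dy":0,"dz":0,"ax":0,"ay":0,"az":0,"gripper":1},
])

```text
clock: 22.05
eef_pos: [541.7, -74.9, 70.3]
eef_rot: [3.141, -0.001, -0.118]
wrist_force: [4.6, -5.5, -4.2]
finger_gap: 13.6
finger_force: 20.0
```

jog_arm([
  {"dx":0,"dy":-0.03,"dz":0,"ax":0,"ay":0,"az":0,"gripper":1},
  {"dx":0,"dy":0,"dz":0,"ax":0,"ay":0,"az":0,"gripper":1},
])

```text
clock: 22.3
eef_pos: [541.9, -73.7, 70.3]
eef_rot: [3.141, -0.001, -0.118]
wrist_force: [4.4, -6.2, -2.8]
finger_gap: 14.2
finger_force: 20.0
```

jog_arm([
  {"dx":0,"dy":-0.02,"dz":0,"ax":0,"ay":0,"az":0,"gripper":1},
  {"dx":0,"dy":0,"dz":0,"ax":0,"ay":0,"az":0,"gripper":1},
])

```text
clock: 22.55
eef_pos: [542.0, -73.0, 70.3]
eef_rot: [3.141, -0.001, -0.118]
wrist_force: [4.3, -6.1, -3.5]
finger_gap: 13.9
finger_force: 20.0
```

jog_arm([
  {"dx":0,"dy":-0.02,"dz":0,"ax":0,"ay":0,"az":0,"gripper":1},
  {"dx":0,"dy":0,"dz":0,"ax":0,"ay":0,"az":0,"gripper":1},
])

```text
clock: 22.8
eef_pos: [542.0, -72.2, 70.3]
eef_rot: [3.141, -0.001, -0.118]
wrist_force: [4.9, -5.4, -4.2]
finger_gap: 14.4
finger_force: 20.0
```

jog_arm([
  {"dx":0,"dy":-0.02,"dz":0,"ax":0,"ay":0,"az":0,"gripper":1},
  {"dx":0,"dy":0,"dz":0,"ax":0,"ay":0,"az":0,"gripper":1},
])

```text
clock: 23.05
eef_pos: [542.1, -72.1, 70.2]
eef_rot: [3.14, -0.001, -0.118]
wrist_force: [3.8, -11.3, -3.9]
finger_gap: 14.0
finger_force: 20.0
```

Contact with the fixed jaw: the push rose to 11 N with no further motion. One more small push, then I release.

jog_arm([
  {"dx":0,"dy":-0.02,"dz":0,"ax":0,"ay":0,"az":0,"gripper":1},
  {"dx":0,"dy":0,"dz":0,"ax":0,"ay":0,"az":0,"gripper":1},
])

```text
clock: 23.3
eef_pos: [542.1, -72.1, 70.2]
eef_rot: [3.139, -0.001, -0.119]
wrist_force: [3.0, -17.8, -5.3]
finger_gap: 14.3
finger_force: 20.0
```

jog_arm([
  {"dx":0,"dy":0,"dz":0,"ax":0,"ay":0,"az":0,"gripper":0},
  {"dx":0,"dy":0,"dz":0,"ax":0,"ay":0,"az":0,"gripper":0},
  {"dx":0,"dy":0,"dz":0,"ax":0,"ay":0,"az":0,"gripper":0},
  {"dx":0,"dy":0,"dz":0,"ax":0,"ay":0,"az":0,"gripper":0},
  {"dx":0,"dy":0,"dz":-0.5,"ax":0,"ay":0,"az":0,"gripper":0},
  {"dx":0,"dy":0,"dz":-1,"ax":0,"ay":0,"az":0,"gripper":0},
  {"dx":0,"dy":0,"dz":-1,"ax":0,"ay":0,"az":0,"gripper":0},
  {"dx":0,"dy":0,"dz":-1,"ax":0,"ay":0,"az":0,"gripper":0},
  {"dx":0,"dy":0,"dz":-1,"ax":0,"ay":0,"az":0,"gripper":0},
  {"dx":0,"dy":0,"dz":0,"ax":0,"ay":0,"az":0,"gripper":0},
])

```text
clock: 24.55
eef_pos: [542.8, -70.4, 253.2]
eef_rot: [3.141, -0.005, -0.118]
wrist_force: [-0.7, -0.0, 0.5]
finger_gap: 94.1
finger_force: 0.0
```

Run:
```python
from cell import cams
import cv2,numpy as np
c=cams.camera("side");im=c["image"][170:290,240:350][:,:,::-1];im=cv2.resize(im,(400,436),interpolation=cv2.INTER_CUBIC)
w=cv2.resize(cams.camera("wrist")["image"][120:300,60:360][:,:,::-1],(400,240))
s=cv2.resize(cams.camera("scene")["image"][215:300,270:365][:,:,::-1],(240,215))
o=np.zeros((462,800,3),np.uint8);o[:436,:400]=im;o[:240,400:]=w;o[242:457,400:640]=s
cv2.imwrite("pics/p8.png",o)
```

```text
(no output)
```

View pics/p8.png

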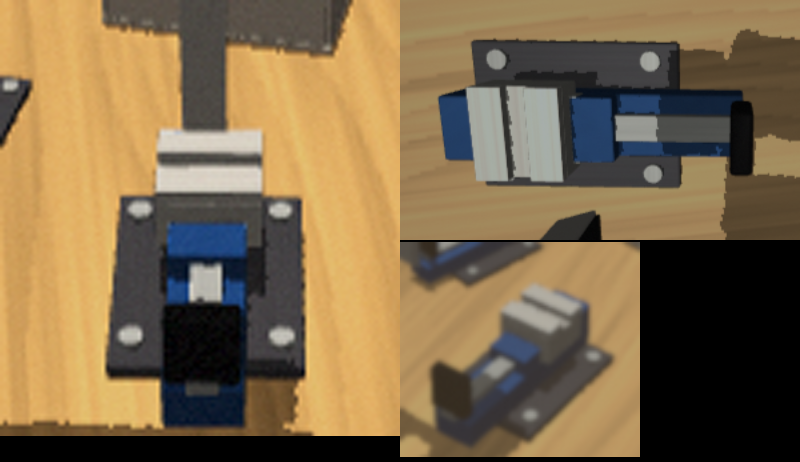

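The block is snug between both jaws with its groove up, square and centred, and the robot is clear of it. I hand in.

```bash
python3 -c "
from cell import job
print(job.sign_off())"
```

```text
the job is handed in; nothing more can be done
None
```

The block is clamped groove-up, flat and centred between both jaws, with the gripper clear and the job handed in at about 25 s; the sign-off returned no verdict.

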